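# Load the brass flow cup into its slotted stand

### The arm

A 7-joint arm with a two-finger parallel gripper is mounted at the origin on the work surface. World frame = base frame: x ahead of the robot, y to its left, z up, the work surface at z = 0. Lengths are in m, angles in rad, forces in N, time in s.
With the tool pointing down it reaches from about 0.425 to 0.925 m from the base axis. Payload 6.8 kg.
Tool frame: the origin (TCP) lies where the fingers leave the gripper's body, on its centre line; the fingertips stand 73 mm ahead of it and the grasp point (between the pads) lies 54 mm ahead of it; z points along the fingers, y is the line along which they close (so a half turn about z gives the same grasp; the last joint's range is limited). The gripper opens to 85 mm and grips with 20 to 120 N. Pads are 22 mm wide; open, the fingers measure 114 mm over their backs; the gripper's body (76 mm by 85 mm) begins 54 mm behind the grasp point. The pads swing forward as they close: fully open they stand 13 mm farther back than shut.
Start: joints at [1.1, 0.477, 0.022, 1.555, -0.011, 1.109, -0.083], TCP at [0.24, -0.631, 0.304] pointing down, gripper open.
Joint ranges: [-2.96, 2.96], [-0.34, 2.1], [-1.41, 1.46], [0.24, 2.44], [-1.37, 4.51], [0.17, 1.92], [-2.96, 2.96]. Speed limits (rad/s): [2.39, 2.39, 3.14, 3.14, 3.14, 3.14, 3.14].

### API

Orientations are given as a rotation vector (axis times angle).
In Python, from bench import r gives the robot as it stands.
- The arm moves only by the shell command python3 drive.py 'ROWS' [OPENING] [FORCE]. ROWS is one flat JSON list of numbers that holds 1 to 5 rows one after another, with no inner brackets; each row has 6 numbers: dx, dy, dz in shares of 0.6 m (1.0 is 0.6 m), then a rotation vector rx, ry, rz in parts of the range, where 1.0 means 2 pi rad; each row is the pose to reach, as a shift and turn from the pose commanded when the command began, along the tool's axes at that moment; what a row does not reach only later rows make up. A row lasts 1/10 s, in which the tool goes at most 0.05 m and 0.15 rad, less where a joint would pass 70% of its speed; a pose out of reach is approached as far as the arm can. OPENING is the finger opening in m, set as the command begins (- or left out keeps the last). The fingers move at their own pace and stop on an object; FORCE is the grip in N (left out, the last holds). Time passes only in rows, so rows that do not move let the fingers close. It prints the time, the measured TCP pose, the force, the opening and the grip force at its end. A shift or turn number past 1, either way, is cut back to 1. Input that does not fit is refused with a message, and nothing moves.
- r.get_obs(): the state, without advancing time (a new reading comes with each control period).
- r.grab_frame(name): name is "side" or "top" or "wrist"; returns (picture, depth): 420x560x3 uint8, blue, green, red; 420x560 float32, m along the optical axis (not along the pixel's ray), 0 where there is no reading.
- r.camera_info(name): a dict with "camera_matrix" (3x3 intrinsics, pixels), "R" (3x3) and "t" (3): a world point X has camera coordinates R X + t. Camera axes: x right, y down, z forward; pixel columns grow to the right and rows downward; lengths in m; the calibration is good to about 2 mm. A picture is of the moment at which its call begins: read the wrist's pose just before it. camera_info takes no time and is no camera call; for the wrist camera it gives the pose at the moment of the call.
- r.hand_in(): hands the job in; it is judged then, once.
The state is a dict: "clock": time; "joints": joint angles; "qvel": joint speeds; "tau": joint torques, N m; "tcp_pos": TCP position; "orientation": TCP orientation; "contact_force": force on the tool from outside, world axes, zero at the start; "moment": the same for the moment, N m; "grip_width": finger opening in m; "gripper_force": force on a finger pad.
Only numpy, scipy, OpenCV 4.12 (cv2) and the standard library are available. Lean on these libraries where they do the work, as an engineer would, in place of code of your own. Each camera call takes 0.05 s, during which the arm holds its last target. There are 200 camera calls.

### The job

Pick up the brass flow cup and slide it sideways into the slot of the steel stand, upright, with its flange resting on the ledges and behind (under) the slotted top plate, until the flange comes home against the stop bar inside. Press it lightly but definitely against the stop, feeling for it, never letting the cup slip through the fingers and never pushing on the stand harder than about 25 N, then let go and leave the cup seated there. Leave the jar, the beaker and the dish where they are.

Things in the scene. Friction and masses are not known exactly. Their poses are not given: they have to be found in the camera images.
- cup: loose brass flow cup, 0.2 to 0.42 kg, round about its z axis, upright on the bench. Origin: centre of its underside. From below: lower barrel 34 mm diameter, z 0 to 45 mm; flange 56 mm diameter, z 45 to 51 mm; upper barrel (open bowl) 34 mm diameter, z 51 to 101 mm. Grip the upper barrel with the fingertips 63 mm or more above the underside, to clear the stand's top plate.
- stand: steel slotted stand, fixed, 190 (x) by 130 (y) by 89 mm high. Origin: centre of its base's underside. A slot runs along its x axis at y = 0, mouth at -x; the cup goes in along +x. Two ledges, tops at z = 75 mm, x -95 to 55 mm, 40 mm apart for the lower barrel, carry the flange; rubber-mounted, they give 1 mm per 10 N. Seated, the cup's underside is at z = 30 mm.
- apron (a point): point of the stand at its x = -63, y = 0, z = 75 mm (axes as the stand's), where the ledges are open above (x -95 to -30 mm): set the flange down here, cup axis through this point, and slide it in along +x. Flared guides from x = -58 mm lead into side walls from x = -35 mm on; between the walls the channel is 59 mm wide.
- plate (a point): middle of the front edge of the slotted top plate, on its upper face: the stand's x = -30, y = 0, z = 89 mm (axes as the stand's). The plate spans z 83 to 89 mm, x -30 to 55 mm; its slot is 40 mm wide. The flange (6 mm) passes in the 8 mm gap between ledges and plate.
- slot_end (a point): point of the stand at its x = 32, y = 0, z = 79 mm: the deepest setting of the flat face of a stop bar (30 mm wide, under the plate). It is clamped anew each time: its face lies anywhere from here to 26 mm nearer the mouth, so the cup's axis comes home at stand x = -22 to +4 mm. That depth is not measured: feel for it. The face is rubber, springy at 6 N/mm, bottoming at 4 mm (24 N).
- jar: bystander: amber glass screw jar, 54 mm diameter, 95 mm high, loose; origin at the centre of its underside
- beaker: bystander: open stainless beaker, 76 mm diameter, 85 mm high, loose; origin at the centre of its underside
- dish: bystander: flat stainless dish, 120 mm diameter, 18 mm high, loose; origin at the centre of its underside

How it is judged:
By the outcome, as a careful person would: the job done as asked, in the order asked, and still so for the second after the job is handed in, with the robot touching nothing.
It also fails if it takes over 48 s, if anything falls off the work surface, if the arm or the gripper's body presses on something with over 40 N, if the wrist force passes 120 N, or if a joint passes its speed limit or range.

## Working session

There is one attempt and no reset: what is moved stays moved. The work goes in short steps, Python scripts to look and compute and a shell command to move; the robot and the scene stay as the last step left them, time stands still between calls to the robot, and variables do not carry over. Pictures are saved under pics/ and viewed, at most 10 in all, crops included, and the job is handed in when it is done.

```bash
ls; mkdir -p pics; python3 - <<'E'
from bench import r
import cv2,numpy as np
o=r.get_obs();print({k:np.round(v,3) for k,v in o.items()})
for n in("side","top"):
    p,d=r.grab_frame(n);cv2.imwrite(f'pics/{n}0.png',p);np.save(f'pics/{n}0.npy',d)
    c=r.camera_info(n);print(n,c, d.min(),d.max())
E
```

```text
bench.py
drive.py
pics
{'clock': np.float64(0.0), 'joints': array([ 1.1  ,  0.478,  0.022,  1.556, -0.011,  1.109, -0.083]), 'qvel': array([-0.001, -0.001,  0.   , -0.   , -0.001,  0.001,  0.001]), 'tau': array([-1.0000e-03, -5.9646e+01,  1.6080e+00, -2.8120e+01,  1.3000e-02,
        9.0000e-03, -0.0000e+00]), 'tcp_pos': array([ 0.239, -0.631,  0.303]), 'orientation': array([-3.088e+00, -5.670e-01,  1.000e-03]), 'contact_force': array([ 0.651, -0.581, -0.695]), 'moment': array([-0.003, -0.005,  0.039]), 'gripper_force': np.float64(0.0), 'grip_width': np.float64(0.086)}
side {'camera_matrix': array([[405.82954636,   0.        , 289.36796619],
       [  0.        , 405.82954636, 207.04617002],
       [  0.        ,   0.        ,   1.        ]]), 'R': array([[ 0.9337912 , -0.35747149, -0.01575232],
       [-0.29461623, -0.74312491, -0.60080499],
       [ 0.20306471,  0.5656673 , -0.7992404 ]]), 't': array([-0.52221837,  0.21190738,  0.82394829])} 0.0 2.6001966
top {'camera_matrix': array([[387.24702397,   0.        , 278.54169894],
       [  0.        , 387.24702397, 203.98209112],
       [  0.        ,   0.        ,   1.        ]]), 'R': array([[ 0.00798318, -0.99980536,  0.01804172],
       [-0.98646841, -0.01082876, -0.16359343],
       [ 0.16375696, -0.01649159, -0.98636286]]), 't': array([-0.02318642,  0.57222744,  0.73883265])} 0.0 1.5829792
```

View pics/top0.png

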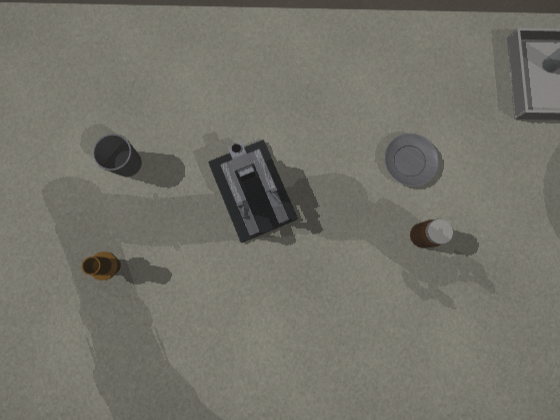

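View pics/side0.png

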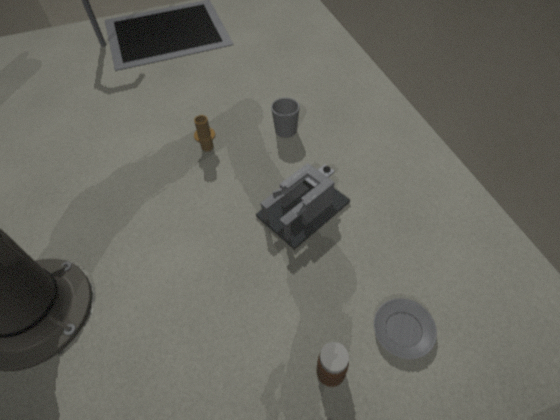

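The top view shows the cup at about (95,266), the stand at (253,192) with its knob end at (237,149), and the mouth probably at (271,230). The beaker is at (113,152), the dish at (413,160) and the jar at (432,233). Next I'll measure with the depth images.

```bash
cat > h.py <<'E'
import cv2,numpy as np
from bench import r
def cloud(d,c):
    K,R,t=c["camera_matrix"],c["R"],c["t"]
    v,u=np.mgrid[:d.shape[0],:d.shape[1]]
    P=np.stack([(u-K[0,2])/K[0,0]*d,(v-K[1,2])/K[1,1]*d,d],-1)
    W=(P-t)@R; W[d<=0]=np.nan
    return W
def ray(uv,c,z):
    K,R,t=c["camera_matrix"],c["R"],c["t"]
    o=-R.T@t; q=R.T@np.linalg.inv(K)@np.array([uv[0],uv[1],1.]); return o+q*(z-o[2])/q[2]
def pix(X,c):
    p=c["camera_matrix"]@(c["R"]@np.asarray(X)+c["t"]); return p[:2]/p[2]
E
python3 - <<'E'
from h import *
c=r.camera_info("top");d=np.load('pics/top0.npy');W=cloud(d,c);p=cv2.imread('pics/top0.png')
s=cloud(np.load('pics/side0.npy'),r.camera_info("side"))
def reg(W,lo,hi):
    return W[(W[...,0]>lo[0])&(W[...,0]<hi[0])&(W[...,1]>lo[1])&(W[...,1]<hi[1])]
for n,uv in dict(cup=(95,266),stand=(253,192),beaker=(113,152),dish=(413,160),jar=(432,233),knob=(237,149)).items(): print(n,ray(uv,c,.05).round(3),W[uv[1],uv[0]].round(3))
print('bench',np.nanmedian(W[300:,200:400,2]),np.nanmedian(s[150:200,30:100,2]))
st=ray((253,192),c,.05)
for nm,Q in(("top",W),("side",s)):
    q=reg(Q,st[:2]-.14,st[:2]+.14); print(nm,np.histogram(q[:,2],np.arange(-.01,.13,.005)))
    b=q[(q[:,2]>.006)&(q[:,2]<.1)]; (cx,w,a)=cv2.minAreaRect((b[:,:2]*1000).astype(np.float32)); print(cx,w,a)
    cu=ray((95,266),c,.05); k=reg(Q,cu[:2]-.07,cu[:2]+.07); k=k[k[:,2]>.01]; print('cup',k[:,2].max(),len(k))
    for lo,hi in((.093,.11),(.047,.056)):
        m=k[(k[:,2]>lo)&(k[:,2]<hi)]; print(lo,len(m),m.min(0).round(4),m.max(0).round(4), cv2.minEnclosingCircle((m[:,:2]*1000).astype(np.float32)))
cr=p[120:260,190:320]; a=cv2.resize(cr,None,fx=4.2,fy=4.2,interpolation=cv2.INTER_CUBIC)
b=cv2.imread('pics/side0.png')[150:260,240:365]
a=cv2.convertScaleAbs(a,alpha=1.6); b=cv2.convertScaleAbs(cv2.resize(b,None,fx=2,fy=2),alpha=1.6)
o=np.zeros((588,800,3),np.uint8); o[:,:546]=a[:588,:546]; o[:220,550:800]=b; cv2.imwrite('pics/crop.png',o)
E
```

```text
cup [0.445 0.34  0.05 ] [0.445 0.334 0.064]
stand [0.596 0.034 0.05 ] [0.603 0.036 0.013]
beaker [0.676 0.323 0.05 ] [0.684 0.333 0.026]
dish [ 0.668 -0.296  0.05 ] [ 0.68  -0.312  0.006]
jar [ 0.516 -0.327  0.05 ] [ 0.512 -0.308  0.096]
knob [0.686 0.069 0.05 ] [0.675 0.066 0.087]
bench 0.0004316362305544137 -0.00023946284610424517
top (array([   0, 3386, 7764,  116, 2789,  151,    3,    1,    3,    2,    3,
          1,    1,    0,    0,    0,  234,  454,  356,  793,  516,    0,
          0,    0,    0,    0,    0,    0]), array([-0.01 , -0.005,  0.   ,  0.005,  0.01 ,  0.015,  0.02 ,  0.025,
        0.03 ,  0.035,  0.04 ,  0.045,  0.05 ,  0.055,  0.06 ,  0.065,
        0.07 ,  0.075,  0.08 ,  0.085,  0.09 ,  0.095,  0.1  ,  0.105,
        0.11 ,  0.115,  0.12 ,  0.125,  0.13 ]))
(616.8543701171875, 21.808761596679688) (189.91477966308594, 166.0735626220703) 23.396102905273438
cup 0.10434139436305104 799
0.093 149 [0.4306 0.3077 0.0931] [0.4633 0.3413 0.1043] ((447.6037902832031, 324.822021484375), 17.466018676757812)
0.047 329 [0.4203 0.2969 0.0471] [0.4744 0.3439 0.0558] ((447.36
[... 172 characters left out ...]
27,  250,  283,  725,   77,    0,
          0,    0,    0,    0,    0,    0]), array([-0.01 , -0.005,  0.   ,  0.005,  0.01 ,  0.015,  0.02 ,  0.025,
        0.03 ,  0.035,  0.04 ,  0.045,  0.05 ,  0.055,  0.06 ,  0.065,
        0.07 ,  0.075,  0.08 ,  0.085,  0.09 ,  0.095,  0.1  ,  0.105,
        0.11 ,  0.115,  0.12 ,  0.125,  0.13 ]))
(608.2285766601562, 35.02520751953125) (190.95266723632812, 130.79562377929688) 23.277301788330078
cup 0.10238457611187338 529
0.093 87 [0.4288 0.3036 0.093 ] [0.4625 0.3395 0.1024] ((445.9498596191406, 321.9993896484375), 18.532833099365234)
0.047 161 [0.4182 0.2929 0.047 ] [0.4728 0.3454 0.056 ] ((446.02374267578125, 321.9386291503906), 29.07801055908203)
```

View pics/crop.png

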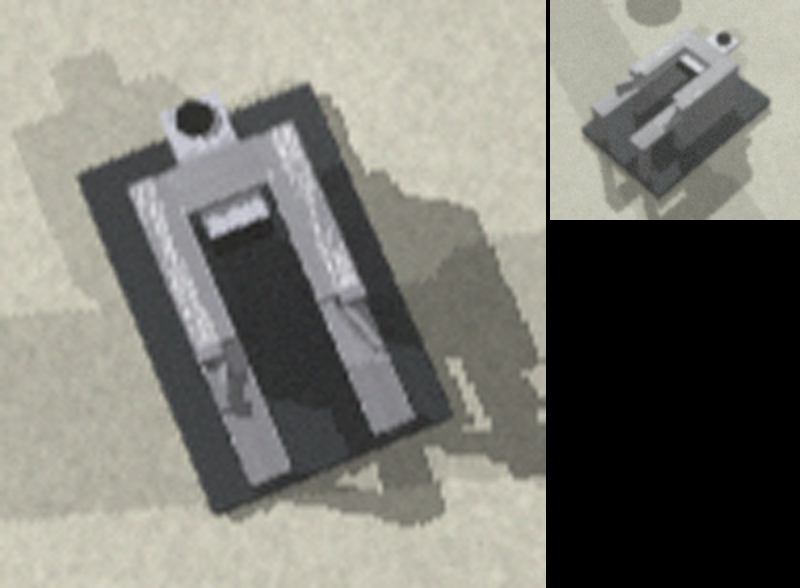

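The crop confirms the mouth is at the lower right, facing the robot, and the insertion direction runs up and left towards the knob. The stand's yaw is about 23.3°. The cup measures about (0.4465, 0.323) and the right sizes come out for both.

```bash
cat >> h.py <<'E'
from scipy.spatial.transform import Rotation as Ro
def rel(target,yaw=np.radians(23.3)):
    """shift (tool axes) to TCP target; turn about tool z so that tool y lies along yaw (mod pi)"""
    o=r.get_obs();R=Ro.from_rotvec(o["orientation"]).as_matrix()
    y=np.arctan2(R[1,1],R[0,1]); dy=(yaw-y+np.pi/2)%np.pi-np.pi/2
    print("t",round(float(o["clock"]),2),"tcp",o["tcp_pos"].round(4),"yaw",round(np.degrees(y),2),"tilt",R[:,2].round(4),
      "shift",(R.T@(np.asarray(target)-o["tcp_pos"])).round(4),"tool-z turn",round(-dy,4),"F",o["contact_force"].round(1),"q",o["joints"].round(2),"grip",round(float(o["grip_width"]),4),round(float(o["gripper_force"]),1))
E
python3 - <<'E'
from h import *
rel([.4465,.323,.29])
# stand: refined base rectangle from both views
for n in("top","side"):
    W=cloud(np.load(f'pics/{n}0.npy'),r.camera_info(n)); k=(np.hypot(W[...,0]-.608,W[...,1]-.035)<.125)
    for lo,hi in((.007,.017),(.083,.095),(.07,.08)):
        m=cv2.morphologyEx((k&(W[...,2]>lo)&(W[...,2]<hi)).astype(np.uint8),cv2.MORPH_OPEN,np.ones((2,2)))>0
        q=W[m]; print(n,lo,len(q),np.median(q[:,2]).round(4),cv2.minAreaRect((q[:,:2]*1000).astype(np.float32)))
E
```

```text
t 0.1 tcp [ 0.2394 -0.6307  0.303 ] yaw -69.21 tilt [-7.0e-04  1.5e-03 -1.0e+00] shift [ 0.5321 -0.8181  0.0143] tool-z turn 1.527 F [ 0.4 -0.6  0.2] q [ 1.1   0.48  0.02  1.56 -0.01  1.11 -0.08] grip 0.0857 0.0
top 0.007 3016 nan ((609.1358642578125, 35.876861572265625), (190.61471557617188, 130.65760803222656), 23.880821228027344)
top 0.083 1353 nan ((626.489013671875, 38.9217414855957), (132.20156860351562, 87.39432525634766), 24.562185287475586)
top 0.07 653 nan ((554.2212524414062, 10.258934020996094), (66.18617248535156, 88.72036743164062), 23.7231502532959)
side 0.007 1746 nan ((610.161376953125, 33.988365173339844), (193.6587371826172, 124.77207946777344), 24.219287872314453)
side 0.083 852 nan ((629.8088989257812, 63.25690460205078), (157.10780334472656, 75.5071029663086), 39.92609786987305)
side 0.07 613 nan ((597.762451171875, 52.338226318359375), (202.64727783203125, 86.33100891113281), 33.81610107421875)
```

The manual's scale: shifts go in shares of 0.6 m and turns go in shares of 2 pi rad. Converting my numbers, 0.22 m / 0.6 = 0.3667, 0.176 m / 0.6 = 0.2933, -0.56 rad / 6.2832 = -0.0891.

```bash
python3 drive.py '[0.0733, -0.04, 0, 0, 0, -0.0223, 0.1467, -0.08, 0, 0, 0, -0.0446, 0.22, -0.12, 0, 0, 0, -0.0668, 0.2933, -0.16, 0, 0, 0, -0.0891, 0.3667, -0.2, 0, 0, 0, -0.1114]' 0.085 60; python3 - <<'E'
from h import *
rel([.58,-.1,.29],np.radians(23.7))
E
```

```text
clock: 0.6
tcp_pos: [0.4031, -0.4394, 0.3037]
orientation: [-2.704, -1.599, 0.0]
contact_force: [0.2, -0.5, 0.1]
grip_width: 0.0849
gripper_force: 0.0
t 0.6 tcp [ 0.4031 -0.4394  0.3037] yaw -28.78 tilt [-4.e-04  2.e-04 -1.e+00] shift [ 0.3827 -0.0084  0.0137] tool-z turn -0.916 F [ 0.2 -0.5  0.1] q [ 0.88  0.36 -0.2   1.74  0.08  1.05  0.15] grip 0.0849 0.0
```

To row units: 0.24 m / 0.6 = 0.4, 0.192 m / 0.6 = 0.32, -0.7 rad / 6.2832 = -0.1114.

```bash
python3 drive.py '[0.08, 0, 0, 0, 0, -0.0223, 0.16, 0, 0, 0, 0, -0.0446, 0.24, 0, 0, 0, 0, -0.0668, 0.32, 0, 0, 0, 0, -0.0891, 0.4, 0, 0, 0, 0, -0.1114]'; python3 - <<'E'
from h import *
rel([.535,0.09,.28],np.radians(23.7))
rel([.4465,0.323,.28],np.radians(23.7))
E
```

```text
clock: 1.1
tcp_pos: [0.5194, -0.2298, 0.3038]
orientation: [-1.991, -2.429, 0.0]
contact_force: [-0.1, -1.5, -0.6]
grip_width: 0.085
gripper_force: 0.0
t 1.1 tcp [ 0.5194 -0.2298  0.3038] yaw 11.32 tilt [-4.e-04 -1.e-04 -1.e+00] shift [0.3105 0.0781 0.0237] tool-z turn -0.2161 F [-0.1 -1.5 -0.6] q [ 0.65  0.34 -0.43  1.79  0.16  1.05  0.36] grip 0.085 0.0
t 1.1 tcp [ 0.5194 -0.2298  0.3038] yaw 11.32 tilt [-4.e-04 -1.e-04 -1.e+00] shift [0.5564 0.037  0.0237] tool-z turn -0.2161 F [-0.1 -1.5 -0.6] q [ 0.65  0.34 -0.43  1.79  0.16  1.05  0.36] grip 0.085 0.0
```

To row units: 0.224 m / 0.6 = 0.3733, 0.18 m / 0.6 = 0.3, -0.215 rad / 6.2832 = -0.0342.

```bash
python3 drive.py '[0.075, 0.0183, 0, 0, 0, -0.0159, 0.15, 0.0367, 0, 0, 0, -0.0342, 0.225, 0.055, 0, 0, 0, -0.0342, 0.3, 0.0733, 0, 0, 0, -0.0342, 0.3733, 0.0933, 0, 0, 0, -0.0342]'; python3 drive.py '[0, 0, 0, 0, 0, 0]'; python3 - <<'E'
from h import *
c=r.camera_info("wrist");p,d=r.grab_frame("wrist");cv2.imwrite('pics/w1.png',cv2.convertScaleAbs(p,alpha=1.4));np.save('pics/w1.npy',d)
import pickle;pickle.dump(c,open('pics/w1.pkl','wb'))
rel([.4465,0.323,.28],np.radians(23.7))
o=r.get_obs();print(-c["R"].T@c["t"],c["R"][2], (d>0).mean())
E
```

```text
clock: 1.6
tcp_pos: [0.5307, 0.0007, 0.3037]
orientation: [-1.727, -2.624, 0.001]
contact_force: [1.0, 0.6, 0.7]
grip_width: 0.0848
gripper_force: 0.0
clock: 1.7
tcp_pos: [0.531, 0.0067, 0.3043]
orientation: [-1.712, -2.633, -0.005]
contact_force: [0.2, 0.1, -0.8]
grip_width: 0.0851
gripper_force: 0.0
t 1.75 tcp [0.531  0.0028 0.3039] yaw 23.71 tilt [ 0.      0.0012 -1.    ] shift [0.3271 0.0514 0.0243] tool-z turn 0.0002 F [-0.4 -0.9 -0.3] q [ 0.36  0.3  -0.58  1.87  0.19  1.03  0.12] grip 0.0851 0.0
[0.49995129 0.07694092 0.37304492] [ 0.12297073 -0.27363736 -0.95393962] 0.9958886054421768
```

View pics/w1.png

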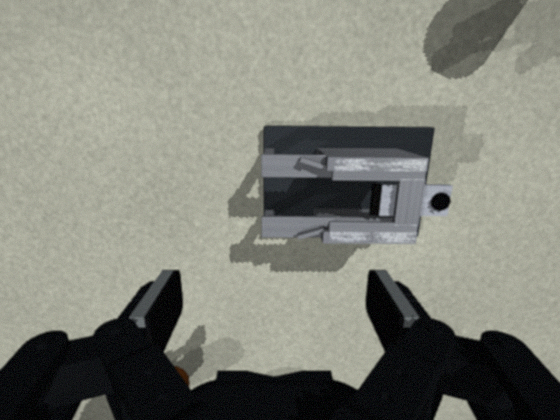

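The wrist view shows the stand from above, with the mouth on the left at (263,197), the plate front at about (328,195), ledge inner edges at rows 177 and 217, and the knob at (440,201). I'll measure it from here.

```bash
python3 - <<'E'
from h import *
import pickle
c=pickle.load(open('pics/w1.pkl','rb'));W=cloud(np.load('pics/w1.npy'),c);p=cv2.imread('pics/w1.png')
yaw=np.radians(23.7);ex=np.array([np.cos(yaw),np.sin(yaw)]);ey=np.array([-ex[1],ex[0]]);C=np.array([.6087,.0353])
S=np.stack([(W[...,:2]-C)@ex,(W[...,:2]-C)@ey],-1)
k=(abs(S[...,0])<.12)&(abs(S[...,1])<.08)
print(np.nanmedian(W[20:110,50:250,2]))
for lo,hi in((.005,.02),(.07,.08),(.083,.095)):
    m=cv2.morphologyEx((k&(W[...,2]>lo)&(W[...,2]<hi)).astype(np.uint8),cv2.MORPH_OPEN,np.ones((3,3)))
    n,l,st,ce=cv2.connectedComponentsWithStats(m)
    for i in range(1,n):
        if st[i,4]>150:
            q=W[l==i];(ct,wh,a)=cv2.minAreaRect((q[:,:2]*1000).astype(np.float32)); ct=np.array(ct)/1000
            print(lo,st[i],np.median(q[:,2]).round(4),ct.round(4),np.round(wh,1),round(a,2),'stand frame',((ct-C)@ex).round(4),((ct-C)@ey).round(4))
# slot edges by grey profile at several columns, rays at z=.075 (ledges, u 270-300)
for u in(270,280,290,300):
    g=cv2.GaussianBlur(p,(3,3),0).mean(2)[:,u]; dg=np.diff(g)
    e=[i+.5 for i in range(120,250) if abs(dg[i])>12 and abs(dg[i])==abs(dg[max(0,i-2):i+3]).max()]
    print(u,[(x,((ray((u,x),c,.075)[:2]-C)@ey*1000).round(1)) for x in e])
for v in(165,228):
    g=p.mean(2)[v];dg=np.diff(g);i=250+np.argmax(abs(dg[250:275]));print(v,i,((ray((i+.5,v),c,.075)[:2]-C)@ex*1000).round(1))
# cup rechecked from colour in wrist? no; beaker skip
E
```

```text
-0.0015207685524470356
0.005 [ 263  125  171   33 4229] 0.0104 [0.5884 0.0824] [189.4  32.9] 22.63 stand frame 0.0003 0.0513
0.005 [ 263  177  109   39 3706] 0.0104 [0.5847 0.0104] [125.9  46.9] 24.04 stand frame -0.0319 -0.0131
0.07 [ 261  154   70   23 1216] 0.0733 [0.5389 0.0413] [65.8 21. ] 23.74 stand frame -0.0614 0.0336
0.07 [302 154  24  10 167] 0.0733 [0.5513 0.0536] [22.4  8.1] 22.78 stand frame -0.0452 0.0399
0.07 [ 261  216  128   21 1440] 0.0733 [ 0.5911 -0.0033] [126.5  21.8] 23.31 stand frame -0.0316 -0.0283
0.083 [ 322  156  106   88 5461] 0.0873 [0.6176 0.0412] [91.3 83.8] 23.39 stand frame 0.0105 0.0018
0.083 [431 193  19  17 249] 0.0843 [0.6759 0.067 ] [18. 16.] 24.37 stand frame 0.0743 0.002
270 [(124.5, np.float64(70.6)), (147.5, np.float64(50.2)), (154.5, np.float64(43.8)), (176.5, np.float64(23.1)), (209.5, np.float64(-9.5)), (216.5, np.float64(-16.7)), (239.5, np.float64(-41.1)), (243.5, np.float64(-45.5))]
280 [(125.5, np.float64(69.8)), (153.5, np.float64(44.7)), (176.5, np.float64(23.1)), (215.5, np.float64(-15.7)), (238.5, np.float64(-40.0)), (243.5, np.float64(-45.5))]
290 [(125.5, np.float64(69.8)), (154.5, np.float64(43.8)), (176.5, np.float64(23.2)), (215.5, np.float64(-15.7))]
300 [(125.5, np.float64(69.8)), (154.5, np.float64(43.9)), (170.5, np.float64(28.9)), (177.5, np.float64(22.2)), (216.5, np.float64(-16.7)), (231.5, np.float64(-32.4)), (234.5, np.float64(-35.7))]
165 252 -102.1
228 262 -93.2
```

To row units: 0.235 m / 0.6 = 0.3917, 0.021 m / 0.6 = 0.035.

```bash
python3 drive.py '[0.0783, 0.0067, 0, 0, 0, 0, 0.1567, 0.0133, 0, 0, 0, 0, 0.235, 0.0217, 0, 0, 0, 0, 0.3133, 0.0283, 0, 0, 0, 0, 0.3917, 0.035, 0, 0, 0, 0]'; python3 drive.py '[0.0783, 0.0067, 0, 0, 0, 0, 0.1567, 0.015, 0, 0, 0, 0, 0.1567, 0.015, 0, 0, 0, 0, 0.1567, 0.015, 0, 0, 0, 0]'; python3 - <<'E'
from h import *
c=r.camera_info("wrist");p,d=r.grab_frame("wrist");cv2.imwrite('pics/w2.png',p)
W=cloud(d,c)
b=(W[...,2]>.012)&(np.hypot(W[...,0]-.4465,W[...,1]-.323)<.06)
q=W[b];print(len(q),q[:,2].max())
for lo,hi in((.092,.11),(.045,.054)):
    m=W[b&(W[...,2]>lo)&(W[...,2]<hi)]; print(lo,len(m),cv2.minEnclosingCircle((m[:,:2]*1000).astype(np.float32)))
hsv=cv2.cvtColor(p,cv2.COLOR_BGR2HSV);m=cv2.inRange(hsv,(5,90,30),(30,255,255));n,l,st,ce=cv2.connectedComponentsWithStats(m)
for i in range(1,n):
    if st[i,4]>100:print(st[i],ce[i])
rel([.4465,0.323,.20],np.radians(23.7))
cv2.imwrite('pics/w2c.png',cv2.convertScaleAbs(p,alpha=1.5))
E
```

```text
clock: 2.25
tcp_pos: [0.4574, 0.223, 0.3037]
orientation: [1.73, 2.622, -0.001]
contact_force: [0.7, -0.1, -0.1]
grip_width: 0.0852
gripper_force: 0.0
clock: 2.65
tcp_pos: [0.4286, 0.3128, 0.3035]
orientation: [-1.725, -2.626, 0.001]
contact_force: [0.3, -0.4, -0.1]
grip_width: 0.0852
gripper_force: 0.0
32314 0.3252667670512274
0.092 462 ((444.8792724609375, 324.0433349609375), 17.098081588745117)
0.045 988 ((444.7552795410156, 323.9901123046875), 27.77693748474121)
[ 266  158   54   58 2372] [293.29510961 185.87057336]
t 2.7 tcp [0.4293 0.3115 0.3034] yaw 23.24 tilt [-4.0e-04 -1.5e-03 -1.0e+00] shift [0.0039 0.0204 0.1033] tool-z turn -0.008 F [ 0.4 -0.2 -0.6] q [-0.14  0.32 -0.73  1.86  0.25  1.05 -0.57] grip 0.0848 0.0
```

View pics/w2c.png

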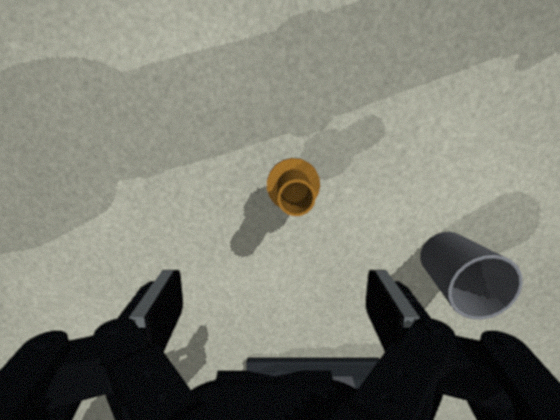

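The cup stands at about (293,186) in the wrist view, centred between the open fingers. Three cameras agree on about (0.446, 0.3236), so I'll descend and grip.

To row units: 0.164 m / 0.6 = 0.2733, 0.0202 m / 0.6 = 0.0337.

```bash
python3 drive.py '[0.0077, 0.0337, 0.0667, 0, 0, 0, 0.0077, 0.0337, 0.1333, 0, 0, 0, 0.0077, 0.0337, 0.2, 0, 0, 0, 0.0077, 0.0337, 0.25, 0, 0, 0, 0.0077, 0.0337, 0.2733, 0, 0, 0]'; python3 drive.py '[0, 0, 0, 0, 0, 0, 0, 0, 0, 0, 0, 0]' ; python3 - <<'E'
from h import *
rel([.446,.3236,.139],np.radians(23.7))
E
```

```text
clock: 3.2
tcp_pos: [0.4457, 0.3215, 0.1368]
orientation: [-1.731, -2.621, 0.008]
contact_force: [0.1, -0.8, 0.9]
grip_width: 0.0852
gripper_force: 0.0
clock: 3.4
tcp_pos: [0.4463, 0.3249, 0.1409]
orientation: [1.728, 2.623, 0.002]
contact_force: [1.5, -0.1, 0.7]
grip_width: 0.0851
gripper_force: 0.0
t 3.4 tcp [0.4463 0.3249 0.1409] yaw 23.24 tilt [ 1.2e-03  5.0e-04 -1.0e+00] shift [-0.001  -0.0008  0.0019] tool-z turn -0.0081 F [ 1.5 -0.1  0.7] q [-0.26  0.57 -0.62  1.95  0.46  0.77 -0.74] grip 0.0851 0.0
```

```bash
python3 drive.py '[0, 0, 0, 0, 0, 0, 0, 0, 0, 0, 0, 0, 0, 0, 0, 0, 0, 0, 0, 0, 0, 0, 0, 0, 0, 0, 0, 0, 0, 0]' 0.025 80; python3 drive.py '[0, 0, 0, 0, 0, 0, 0, 0, 0, 0, 0, 0, 0, 0, 0, 0, 0, 0]'
```

```text
clock: 3.9
tcp_pos: [0.4455, 0.3256, 0.1409]
orientation: [1.726, 2.624, 0.001]
contact_force: [-1.9, -1.2, 8.1]
grip_width: 0.0326
gripper_force: 78.7
clock: 4.2
tcp_pos: [0.4455, 0.3255, 0.1409]
orientation: [1.726, 2.624, 0.001]
contact_force: [-1.8, -1.8, 7.3]
grip_width: 0.0323
gripper_force: 78.7
```

To row units: -0.11 m / 0.6 = -0.1833, -0.09 m / 0.6 = -0.15.

```bash
python3 drive.py '[0, 0, -0.0167, 0, 0, 0, 0, 0, -0.05, 0, 0, 0, 0, 0, -0.1, 0, 0, 0, 0, 0, -0.15, 0, 0, 0, 0, 0, -0.1833, 0, 0, 0]'; python3 drive.py '[0, 0, 0, 0, 0, 0, 0, 0, 0, 0, 0, 0]'; python3 - <<'E'
from h import *
rel([.551,.0105,.25],np.radians(23.7))
E
```

```text
clock: 4.7
tcp_pos: [0.4452, 0.3255, 0.2521]
orientation: [1.726, 2.625, 0.002]
contact_force: [0.0, -0.4, -3.7]
grip_width: 0.0322
gripper_force: 79.8
clock: 4.9
tcp_pos: [0.4451, 0.3247, 0.2495]
orientation: [1.727, 2.624, -0.001]
contact_force: [-0.8, -0.5, -4.0]
grip_width: 0.0324
gripper_force: 79.9
t 4.9 tcp [0.4451 0.3247 0.2495] yaw 23.31 tilt [-0.e+00 -6.e-04 -1.e+00] shift [-3.305e-01 -2.700e-02 -3.000e-04] tool-z turn -0.0069 F [-0.8 -0.5 -4. ] q [-0.19  0.42 -0.7   1.87  0.33  0.97 -0.63] grip 0.0324 79.9
```

To row units: -0.205 m / 0.6 = -0.3417, -0.16 m / 0.6 = -0.2667.

```bash
python3 drive.py '[-0.0417, -0.0033, 0, 0, 0, 0, -0.1167, -0.01, 0, 0, 0, 0, -0.1917, -0.0167, 0, 0, 0, 0, -0.2667, -0.0217, 0, 0, 0, 0, -0.3417, -0.0283, 0, 0, 0, 0]'; python3 drive.py '[-0.075, -0.0067, 0, 0, 0, 0, -0.1417, -0.0117, 0, 0, 0, 0, -0.1833, -0.0167, 0, 0, 0, 0, -0.2083, -0.0167, 0, 0, 0, 0, -0.2083, -0.0167, 0, 0, 0, 0]';python3 drive.py '[0, 0, 0, 0, 0, 0, 0, 0, 0, 0, 0, 0]'; python3 - <<'E'
from h import *
rel([.551,.0105,.25],np.radians(23.7))
out=[]
for n in("top","side"):
    c=r.camera_info(n);p,d=r.grab_frame(n);cv2.imwrite(f'pics/{n}1.png',p)
    W=cloud(d,c);hsv=cv2.cvtColor(p,cv2.COLOR_BGR2HSV);m=cv2.inRange(hsv,(5,90,30),(30,255,255))>0
    k=m&(np.hypot(W[...,0]-.551,W[...,1]-.01)<.08); q=W[k]; print(n,len(q),q.min(0),q.max(0))
    h,e=np.histogram(q[:,2],np.arange(.05,.3,.005));print([(round(e[i],3),h[i]) for i in range(len(h)) if h[i]])
    v,u=np.where(k);out.append(cv2.resize(p[max(0,v.min()-50):v.min()+90,max(0,u.min()-60):u.min()+100][:140,:160],(400,350),interpolation=cv2.INTER_CUBIC))
    q2=q[abs(q[:,2]-.155)<.012];print(cv2.minEnclosingCircle((q2[:,:2]*1000).astype(np.float32)))
cv2.imwrite('pics/h1.png',cv2.convertScaleAbs(np.hstack(out),alpha=1.5))
E
```

```text
clock: 5.4
tcp_pos: [0.5102, 0.128, 0.248]
orientation: [-1.725, -2.623, 0.004]
contact_force: [0.7, 0.3, -3.6]
grip_width: 0.0324
gripper_force: 79.9
clock: 5.9
tcp_pos: [0.5511, 0.0093, 0.2484]
orientation: [-1.73, -2.62, 0.003]
contact_force: [0.1, -0.1, -3.9]
grip_width: 0.0325
gripper_force: 79.9
clock: 6.1
tcp_pos: [0.5505, 0.0137, 0.2496]
orientation: [-1.722, -2.626, -0.001]
contact_force: [-0.5, 0.8, -3.0]
grip_width: 0.0326
gripper_force: 79.9
t 6.1 tcp [0.5505 0.0137 0.2496] yaw 23.5 tilt [-8.e-04  1.e-03 -1.e+00] shift [-0.0031 -0.0008 -0.0004] tool-z turn -0.0036 F [-0.5  0.8 -3. ] q [ 0.35  0.4  -0.62  1.88  0.28  0.95  0.02] grip 0.0326 79.9Traceback (most recent call last):
  File "<stdin>", line 7, in <module>
    return umr_minimum(a, axis, None, out, keepdims, initial, where)
ValueError: zero-size array to reduction operation minimum which has no identity
```

```bash
python3 - <<'E'
from h import *
out=[];P=[]
for n in("side","wrist"):
    c=r.camera_info(n);p,d=r.grab_frame(n);cv2.imwrite(f'pics/{n}1.png',p); P.append(r.get_obs()["tcp_pos"])
    W=cloud(d,c);hsv=cv2.cvtColor(p,cv2.COLOR_BGR2HSV);m=cv2.inRange(hsv,(5,90,30),(30,255,255))>0
    k=m&(np.hypot(W[...,0]-.551,W[...,1]-.01)<.08); q=W[k]; print(n,len(q),q.min(0) if len(q) else m.sum())
    h,e=np.histogram(q[:,2],np.arange(.05,.3,.005));print([(round(e[i],3),h[i]) for i in range(len(h)) if h[i]])
    for z in(.155,.16,.165):
        q2=q[abs(q[:,2]-z)<.006]
        if len(q2)>4: print(z,len(q2),cv2.minEnclosingCircle((q2[:,:2]*1000).astype(np.float32)))
for i in range(6): r.grab_frame("side"); P.append(r.get_obs()["tcp_pos"])
print(np.round(P,4))
a=cv2.imread('pics/side1.png')[80:290,200:400]; b=cv2.imread('pics/wrist1.png')
cv2.imwrite('pics/h1.png',cv2.convertScaleAbs(np.hstack([cv2.resize(a,(390,410)),cv2.resize(b,(410,410*420//560))if 0 else cv2.resize(b[130:,140:420],(390,410))]),alpha=1.5))
E
```

```text
side 641 [ 0.49735021 -0.04815855  0.11589272]
[(np.float64(0.115), np.int64(10)), (np.float64(0.12), np.int64(17)), (np.float64(0.125), np.int64(22)), (np.float64(0.13), np.int64(23)), (np.float64(0.135), np.int64(18)), (np.float64(0.14), np.int64(1)), (np.float64(0.15), np.int64(5)), (np.float64(0.155), np.int64(170)), (np.float64(0.16), np.int64(65)), (np.float64(0.165), np.int64(24)), (np.float64(0.17), np.int64(20)), (np.float64(0.175), np.int64(18)), (np.float64(0.18), np.int64(30)), (np.float64(0.185), np.int64(37)), (np.float64(0.19), np.int64(41)), (np.float64(0.195), np.int64(36)), (np.float64(0.2), np.int64(30)), (np.float64(0.205), np.int64(55)), (np.float64(0.21), np.int64(10)), (np.float64(0.215), np.int64(1)), (np.float64(0.23), np.int64(2)), (np.float64(0.245), np.int64(2)), (np.float64(0.255), np.int64(2))]
0.155 211 ((550.0707397460938, 10.493877410888672), 27.618196487426758)
0.16 242 ((550.0707397460938, 10.493877410888672), 27.618196487426758)
0.165 158 ((550.8128051757812, 9.120501518249512), 27.21335220336914)
wrist 10355 [ 0.52196976 -0.00492688  0.00970041]
[
[... 327 characters left out ...]
175), np.int64(537)), (np.float64(0.18), np.int64(617)), (np.float64(0.185), np.int64(698)), (np.float64(0.19), np.int64(793)), (np.float64(0.195), np.int64(896)), (np.float64(0.2), np.int64(997)), (np.float64(0.205), np.int64(2023)), (np.float64(0.21), np.int64(18)), (np.float64(0.26), np.int64(6))]
0.155 2677 ((550.712890625, 12.507001876831055), 27.73853874206543)
0.16 2838 ((550.712890625, 12.507001876831055), 27.73853874206543)
0.165 736 ((547.6815795898438, 17.92112922668457), 26.769237518310547)
[[0.5507 0.0133 0.2499]
 [0.5508 0.0129 0.2499]
 [0.5509 0.0126 0.25  ]
 [0.551  0.0123 0.25  ]
 [0.551  0.012  0.25  ]
 [0.5511 0.0119 0.25  ]
 [0.5511 0.0117 0.25  ]
 [0.5511 0.0116 0.2499]]
```

View pics/h1.png

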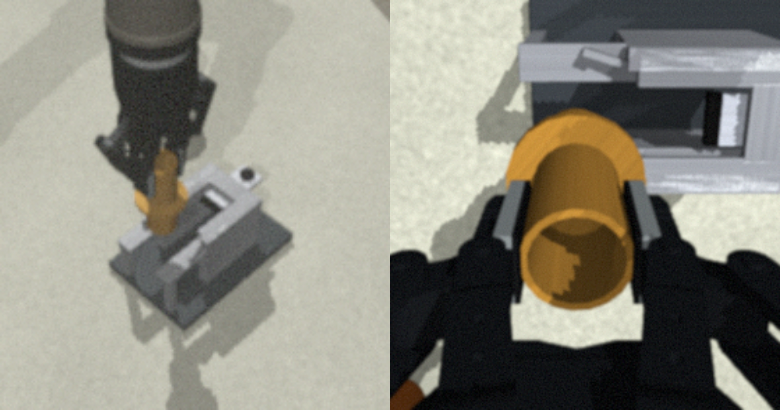

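In the side view (left half) the cup hangs upright over the apron, and in the wrist view (right half) the flange sits at about (575,150) just short of the guides. Both cameras put the settled cup 1 mm low in stand y, so I'll correct that and descend.

To row units: 0.068 m / 0.6 = 0.1133, 0.03 m / 0.6 = 0.05.

```bash
python3 drive.py '[0.0017, 0, 0.02, 0, 0, 0, 0.0017, 0, 0.05, 0, 0, 0, 0.0017, 0, 0.08, 0, 0, 0, 0.0017, 0, 0.1, 0, 0, 0, 0.0017, 0, 0.1133, 0, 0, 0]'; python3 drive.py '[0, 0, 0.005, 0, 0, 0, 0, 0, 0.0083, 0, 0, 0, 0, 0, 0.01, 0, 0, 0, 0, 0, 0.01, 0, 0, 0, 0, 0, 0.01, 0, 0, 0]'; python3 - <<'E'
from h import *
rel([.5507,.0124,.172],np.radians(23.7))
E
```

```text
clock: 7.05
tcp_pos: [0.5502, 0.0123, 0.1804]
orientation: [-1.726, -2.623, 0.001]
contact_force: [-0.1, 0.5, -3.8]
grip_width: 0.0321
gripper_force: 79.9
clock: 7.55
tcp_pos: [0.551, 0.0124, 0.1764]
orientation: [1.726, 2.624, 0.001]
contact_force: [-0.8, -0.4, -3.2]
grip_width: 0.0324
gripper_force: 79.9
t 7.55 tcp [0.551  0.0124 0.1764] yaw 23.31 tilt [ 8.e-04 -0.e+00 -1.e+00] shift [ 0.0001 -0.0003  0.0044] tool-z turn -0.0068 F [-0.8 -0.4 -3.2] q [ 0.31  0.5  -0.57  1.93  0.36  0.81 -0.05] grip 0.0324 79.9
```

To row units: 0.003 m / 0.6 = 0.005, 0.002 m / 0.6 = 0.0033.

```bash
python3 drive.py '[0, 0, 0.0017, 0, 0, 0, 0, 0, 0.0033, 0, 0, 0, 0, 0, 0.005, 0, 0, 0, 0, 0, 0.005, 0, 0, 0]'; python3 drive.py '[0, 0, 0.0017, 0, 0, 0, 0, 0, 0.0017, 0, 0, 0, 0, 0, 0.0017, 0, 0, 0]';  python3 drive.py '[0, 0, 0.0017, 0, 0, 0, 0, 0, 0.0017, 0, 0, 0, 0, 0, 0.0017, 0, 0, 0]'
```

```text
clock: 7.95
tcp_pos: [0.5506, 0.0124, 0.1727]
orientation: [-1.727, -2.624, 0.0]
contact_force: [0.1, 0.1, -2.8]
grip_width: 0.0322
gripper_force: 79.9
clock: 8.25
tcp_pos: [0.5507, 0.0124, 0.1719]
orientation: [-1.727, -2.625, 0.0]
contact_force: [-0.4, 0.2, -4.0]
grip_width: 0.0321
gripper_force: 79.9
clock: 8.55
tcp_pos: [0.5508, 0.0124, 0.1709]
orientation: [1.727, 2.625, 0.0]
contact_force: [0.6, 0.7, -4.1]
grip_width: 0.0321
gripper_force: 79.9
```

To row units: 0.001 m / 0.6 = 0.0017.

```bash
python3 drive.py '[0, 0, 0.0017, 0, 0, 0, 0, 0, 0.0017, 0, 0, 0, 0, 0, 0.0017, 0, 0, 0]';  python3 drive.py '[0, 0, 0.0008, 0, 0, 0, 0, 0, 0.0008, 0, 0, 0, 0, 0, 0.0008, 0, 0, 0]'
```

```text
clock: 8.85
tcp_pos: [0.5508, 0.0125, 0.1703]
orientation: [1.726, 2.624, 0.0]
contact_force: [-2.4, -0.6, 2.4]
grip_width: 0.032
gripper_force: 80.0
clock: 9.15
tcp_pos: [0.5508, 0.0124, 0.1699]
orientation: [1.726, 2.624, -0.0]
contact_force: [-2.4, -0.0, 6.1]
grip_width: 0.0322
gripper_force: 80.0
```

To row units: 0.01 m / 0.6 = 0.0167, 0.005 m / 0.6 = 0.0083.

```bash
python3 drive.py '[0, 0, -0.0008, 0, 0, 0, 0, 0.0033, -0.0008, 0, 0, 0, 0, 0.0083, -0.0008, 0, 0, 0, 0, 0.0133, -0.0008, 0, 0, 0, 0, 0.0167, -0.0008, 0, 0, 0]';  python3 drive.py '[0, 0.0033, 0, 0, 0, 0, 0, 0.0067, 0, 0, 0, 0, 0, 0.01, 0, 0, 0, 0, 0, 0.0133, 0, 0, 0, 0, 0, 0.0167, 0, 0, 0, 0]'
```

```text
clock: 9.65
tcp_pos: [0.5586, 0.0154, 0.1697]
orientation: [-1.726, -2.622, 0.006]
contact_force: [-7.4, -3.3, 8.0]
grip_width: 0.0323
gripper_force: 80.5
clock: 10.15
tcp_pos: [0.5676, 0.0192, 0.1697]
orientation: [-1.727, -2.622, 0.007]
contact_force: [-7.9, -1.9, 8.2]
grip_width: 0.0323
gripper_force: 80.5
```

To row units: 0.008 m / 0.6 = 0.0133, 0.006 m / 0.6 = 0.01.

```bash
python3 drive.py '[0, 0, -0.001, 0, 0, 0, 0, 0.0033, -0.001, 0, 0, 0, 0, 0.0067, -0.001, 0, 0, 0, 0, 0.01, -0.001, 0, 0, 0, 0, 0.0133, -0.001, 0, 0, 0]'
```

```text
clock: 10.65
tcp_pos: [0.5743, 0.0226, 0.1698]
orientation: [-1.726, -2.621, 0.008]
contact_force: [-8.9, -1.8, 7.7]
grip_width: 0.0321
gripper_force: 80.7
```

To row units: -0.0008 m / 0.6 = -0.0013.

```bash
python3 drive.py '[0, 0, -0.0013, 0, 0, 0, 0, 0, -0.0013, 0, 0, 0, 0, 0, -0.0013, 0, 0, 0]'; python3 - <<'E'
from h import *
rel([.551,.0124,.17],np.radians(23.7)); print(r.get_obs()["moment"])
E
```

```text
clock: 10.95
tcp_pos: [0.576, 0.0236, 0.1707]
orientation: [-1.726, -2.624, 0.001]
contact_force: [-2.5, 0.4, -1.9]
grip_width: 0.0321
gripper_force: 80.3
t 10.95 tcp [0.576  0.0236 0.1707] yaw 23.32 tilt [-1.1e-03  2.0e-04 -1.0e+00] shift [-0.0003 -0.0274  0.0007] tool-z turn -0.0067 F [-2.5  0.4 -1.9] q [ 0.28  0.54 -0.56  1.88  0.38  0.83 -0.07] grip 0.0321 80.3
[ 0.01772347  0.56371206 -0.03176404]
```

To row units: 0.008 m / 0.6 = 0.0133, 0.006 m / 0.6 = 0.01.

```bash
python3 drive.py '[0, 0.0033, 0, 0, 0, 0, 0, 0.0067, 0, 0, 0, 0, 0, 0.01, 0, 0, 0, 0, 0, 0.0133, 0, 0, 0, 0, 0, 0.0133, 0, 0, 0, 0]';  python3 - <<'E'
from h import *
rel([.551,.0124,.17],np.radians(23.7))
E
```

```text
clock: 11.45
tcp_pos: [0.5844, 0.0268, 0.1714]
orientation: [1.726, 2.624, 0.001]
contact_force: [0.3, 0.5, -4.0]
grip_width: 0.032
gripper_force: 80.1
t 11.45 tcp [0.5844 0.0268 0.1714] yaw 23.32 tilt [ 1.e-03  3.e-04 -1.e+00] shift [ 0.     -0.0364  0.0013] tool-z turn -0.0066 F [ 0.3  0.5 -4. ] q [ 0.27  0.55 -0.56  1.86  0.38  0.84 -0.07] grip 0.032 80.1
```

To row units: 0.003 m / 0.6 = 0.005, 0.002 m / 0.6 = 0.0033.

```bash
for i in 1; do python3 drive.py '[0, 0.0017, 0.0005, 0, 0, 0, 0, 0.0033, 0.0005, 0, 0, 0, 0, 0.005, 0.0005, 0, 0, 0, 0, 0.005, 0.0005, 0, 0, 0]'; done; python3 drive.py '[0, 0.0017, 0, 0, 0, 0, 0, 0.0033, 0, 0, 0, 0, 0, 0.005, 0, 0, 0, 0, 0, 0.005, 0, 0, 0, 0]'
```

```text
clock: 11.85
tcp_pos: [0.5867, 0.0279, 0.171]
orientation: [1.727, 2.624, 0.0]
contact_force: [-0.1, -0.7, -3.9]
grip_width: 0.0323
gripper_force: 80.1
clock: 12.25
tcp_pos: [0.5895, 0.0291, 0.1711]
orientation: [1.727, 2.624, 0.0]
contact_force: [-0.2, -0.1, -3.6]
grip_width: 0.0321
gripper_force: 80.1
```

To row units: 0.002 m / 0.6 = 0.0033, 0.001 m / 0.6 = 0.0017.

```bash
python3 drive.py '[0, 0.0017, 0, 0, 0, 0, 0, 0.0033, 0, 0, 0, 0, 0, 0.0033, 0, 0, 0, 0, 0, 0.0033, 0, 0, 0, 0]'
```

```text
clock: 12.65
tcp_pos: [0.5911, 0.0298, 0.171]
orientation: [-1.727, -2.625, 0.0]
contact_force: [0.5, -0.0, -2.9]
grip_width: 0.0321
gripper_force: 80.1
```

To row units: 0.003 m / 0.6 = 0.005, 0.002 m / 0.6 = 0.0033.

```bash
python3 drive.py '[0, 0.0017, 0, 0, 0, 0, 0, 0.0033, 0, 0, 0, 0, 0, 0.005, 0, 0, 0, 0, 0, 0.005, 0, 0, 0, 0]'
```

```text
clock: 13.05
tcp_pos: [0.5935, 0.0308, 0.1709]
orientation: [-1.726, -2.624, 0.002]
contact_force: [-2.6, -1.7, -2.0]
grip_width: 0.0322
gripper_force: 80.1
```

To row units: 0.002 m / 0.6 = 0.0033, 0.001 m / 0.6 = 0.0017.

```bash
python3 drive.py '[0, 0.0017, 0, 0, 0, 0, 0, 0.0033, 0, 0, 0, 0, 0, 0.0033, 0, 0, 0, 0, 0, 0.0033, 0, 0, 0, 0]'
```

```text
clock: 13.45
tcp_pos: [0.5944, 0.0312, 0.1708]
orientation: [-1.726, -2.623, 0.005]
contact_force: [-6.4, -1.5, 2.2]
grip_width: 0.0323
gripper_force: 80.2
```

To row units: 0.001 m / 0.6 = 0.0017, -0.0002 m / 0.6 = -0.0003.

```bash
python3 drive.py '[0, 0.0017, -0.0003, 0, 0, 0, 0, 0.0017, -0.0003, 0, 0, 0, 0, 0.0017, -0.0003, 0, 0, 0]'
```

```text
clock: 13.75
tcp_pos: [0.5948, 0.0313, 0.1708]
orientation: [-1.726, -2.622, 0.007]
contact_force: [-7.3, -3.2, 3.6]
grip_width: 0.032
gripper_force: 80.3
```

To row units: 0.001 m / 0.6 = 0.0017.

```bash
python3 drive.py '[0, 0.0017, 0, 0, 0, 0, 0, 0.0017, 0, 0, 0, 0, 0, 0.0017, 0, 0, 0, 0]';  python3 - <<'E'
from h import *
rel([.551,.0124,.17],np.radians(23.7));print(r.get_obs()["moment"])
E
```

```text
clock: 14.05
tcp_pos: [0.5953, 0.0315, 0.1708]
orientation: [-1.725, -2.621, 0.008]
contact_force: [-10.0, -2.6, 5.0]
grip_width: 0.0321
gripper_force: 80.3
t 14.05 tcp [0.5953 0.0315 0.1708] yaw 23.29 tilt [-0.0057 -0.0027 -1.    ] shift [-0.0001 -0.0482  0.0011] tool-z turn -0.0071 F [-10.   -2.6   5. ] q [ 0.26  0.57 -0.55  1.83  0.38  0.86 -0.07] grip 0.0321 80.3
[-0.77038926  2.18538028  0.05315836]
```

To row units: -0.0008 m / 0.6 = -0.0013, -0.0005 m / 0.6 = -0.0008.

```bash
python3 drive.py '[0, 0, -0.0008, 0, 0, 0, 0, 0, -0.0013, 0, 0, 0, 0, 0, -0.0013, 0, 0, 0]'
```

```text
clock: 14.35
tcp_pos: [0.5951, 0.0314, 0.171]
orientation: [-1.725, -2.621, 0.009]
contact_force: [-7.8, -3.4, -0.2]
grip_width: 0.0319
gripper_force: 79.9
```

Lifting the cup took the load off the ledges, but the horizontal force held at about 8 N without moving. That is the stop, not friction, at an axis x of about -16 mm, which is in range. I'll press a little more firmly.

The manual's scale: shifts go in shares of 0.6 m and turns go in shares of 2 pi rad. Converting my numbers, 0.002 m / 0.6 = 0.0033, 0.001 m / 0.6 = 0.0017.

```bash
python3 drive.py '[0, 0.0017, -0.0005, 0, 0, 0, 0, 0.0033, -0.0005, 0, 0, 0, 0, 0.0033, -0.0005, 0, 0, 0, 0, 0.0033, -0.0005, 0, 0, 0]'; python3 - <<'E'
from h import *
rel([.551,.0124,.17],np.radians(23.7));print(r.get_obs()["moment"])
E
```

```text
clock: 14.75
tcp_pos: [0.5959, 0.0318, 0.171]
orientation: [-1.725, -2.62, 0.012]
contact_force: [-11.1, -3.7, 1.9]
grip_width: 0.0322
gripper_force: 80.3
t 14.75 tcp [0.5959 0.0318 0.171 ] yaw 23.28 tilt [-0.0087 -0.0036 -1.    ] shift [-0.     -0.0489  0.0014] tool-z turn -0.0073 F [-11.1  -3.7   1.9] q [ 0.25  0.57 -0.55  1.82  0.38  0.87 -0.07] grip 0.0322 80.3
[-0.94161329  2.60013494  0.03612169]
```

To row units: 0.0015 m / 0.6 = 0.0025, 0.001 m / 0.6 = 0.0017.

```bash
python3 drive.py '[0, 0.0017, -0.0005, 0, 0, 0, 0, 0.0025, -0.0005, 0, 0, 0, 0, 0.0025, -0.0005, 0, 0, 0, 0, 0.0025, -0.0005, 0, 0, 0]'; python3 drive.py '[0, -0.0017, 0, 0, 0, 0, 0, -0.0033, 0, 0, 0, 0, 0, -0.005, 0, 0, 0, 0, 0, -0.005, 0, 0, 0, 0, 0, -0.005, 0, 0, 0, 0]'; python3 - <<'E'
from h import *
rel([.551,.0124,.17],np.radians(23.7))
E
```

```text
clock: 15.15
tcp_pos: [0.5965, 0.032, 0.171]
orientation: [-1.724, -2.618, 0.015]
contact_force: [-13.4, -4.5, 3.6]
grip_width: 0.0323
gripper_force: 80.4
clock: 15.65
tcp_pos: [0.5951, 0.0314, 0.171]
orientation: [-1.725, -2.62, 0.01]
contact_force: [-7.4, -3.1, -1.9]
grip_width: 0.0321
gripper_force: 80.0
t 15.65 tcp [0.5951 0.0314 0.171 ] yaw 23.29 tilt [-0.0074 -0.0028 -1.    ] shift [-0.     -0.048   0.0014] tool-z turn -0.0072 F [-7.4 -3.1 -1.9] q [ 0.26  0.57 -0.55  1.83  0.38  0.86 -0.07] grip 0.0321 80.0
```

To row units: -0.0015 m / 0.6 = -0.0025, -0.001 m / 0.6 = -0.0017.

```bash
python3 drive.py '[0, -0.0017, 0.0005, 0, 0, 0, 0, -0.0025, 0.0008, 0, 0, 0, 0, -0.0025, 0.0008, 0, 0, 0, 0, -0.0025, 0.0008, 0, 0, 0]'; python3 drive.py '[0, 0, 0, 0, 0, 0, 0, 0, 0, 0, 0, 0, 0, 0, 0, 0, 0, 0]' - 25; 
```

```text
clock: 16.05
tcp_pos: [0.5946, 0.0312, 0.171]
orientation: [-1.725, -2.622, 0.007]
contact_force: [-6.6, -2.2, -2.1]
grip_width: 0.0322
gripper_force: 79.9
clock: 16.35
tcp_pos: [0.5946, 0.0312, 0.171]
orientation: [-1.725, -2.621, 0.007]
contact_force: [-6.0, -3.0, -2.1]
grip_width: 0.0321
gripper_force: 79.9
```

To row units: -0.001 m / 0.6 = -0.0017, -0.0005 m / 0.6 = -0.0008.

```bash
python3 drive.py '[0, -0.0008, 0.0003, 0, 0, 0, 0, -0.0017, 0.0005, 0, 0, 0, 0, -0.0017, 0.0005, 0, 0, 0]'; python3 drive.py '[0, 0, 0, 0, 0, 0, 0, 0, 0, 0, 0, 0, 0, 0, 0, 0, 0, 0, 0, 0, 0, 0, 0, 0]' 0.06; python3 - <<'E'
from h import *
rel([.551,.0124,.17],np.radians(23.7))
c=r.camera_info("wrist");p,d=r.grab_frame("wrist");cv2.imwrite('pics/w3.png',cv2.convertScaleAbs(p,alpha=1.5))
E
```

```text
clock: 16.65
tcp_pos: [0.5942, 0.0311, 0.171]
orientation: [-1.726, -2.622, 0.005]
contact_force: [-4.8, -1.5, -3.0]
grip_width: 0.032
gripper_force: 79.9
clock: 17.05
tcp_pos: [0.5964, 0.0321, 0.1724]
orientation: [1.726, 2.624, 0.002]
contact_force: [-1.1, -0.2, -0.7]
grip_width: 0.06
gripper_force: 0.0
t 17.05 tcp [0.5964 0.0321 0.1724] yaw 23.33 tilt [ 1.7e-03  5.0e-04 -1.0e+00] shift [-0.0001 -0.0495  0.0023] tool-z turn -0.0065 F [-1.1 -0.2 -0.7] q [ 0.26  0.56 -0.55  1.83  0.38  0.86 -0.07] grip 0.06 0.0
```

View pics/w3.png

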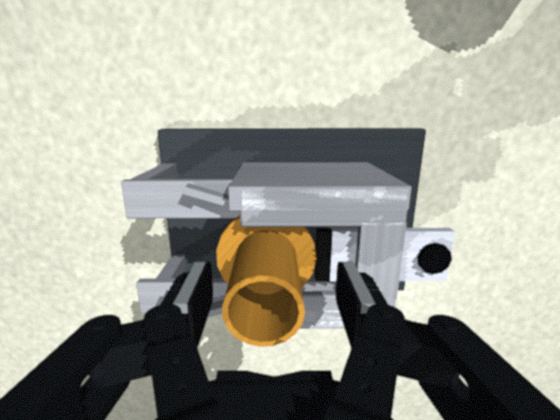

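Released. In the wrist view the flange (columns 218–316) meets the black rubber face at column 316 and the cup stands clear between the fingers. Now I'll raise the gripper straight up.

To row units: -0.13 m / 0.6 = -0.2167, -0.09 m / 0.6 = -0.15.

```bash
python3 drive.py '[0, -0.0033, 0, 0, 0, 0, 0, -0.0033, -0.0333, 0, 0, 0, 0, -0.0033, -0.0833, 0, 0, 0, 0, -0.0033, -0.15, 0, 0, 0, 0, -0.0033, -0.2167, 0, 0, 0]'; python3 drive.py '[-0.075, -0.0167, 0, 0, 0, 0, -0.15, -0.0333, 0, 0, 0, 0, -0.225, -0.05, 0, 0, 0, 0, -0.3, -0.05, 0, 0, 0, 0, -0.3667, -0.05, 0, 0, 0, 0]'; python3 drive.py '[0, 0, 0, 0, 0, 0, 0, 0, 0, 0, 0, 0]'; python3 - <<'E'
from h import *
yaw=np.radians(23.7);ex=np.array([np.cos(yaw),np.sin(yaw)]);ey=np.array([-ex[1],ex[0]])
out=[]
for n,C in(("side",(.6082,.035)),("top",(.6091,.0359))):
    c=r.camera_info(n);p,d=r.grab_frame(n);W=cloud(d,c);hsv=cv2.cvtColor(p,cv2.COLOR_BGR2HSV);m=cv2.inRange(hsv,(5,90,30),(30,255,255))>0
    k=m&(np.hypot(W[...,0]-.595,W[...,1]-.03)<.06);q=W[k];top=q[q[:,2]>.122]
    if len(top):
        (cx,cy),rad=cv2.minEnclosingCircle((top[:,:2]*1000).astype(np.float32));x=np.array([cx,cy])/1000-C;print(n,len(q),'top z',np.percentile(q[:,2],98).round(4),cx,cy,rad,'stand xy',(x@ex).round(4),(x@ey).round(4))
    out.append(cv2.resize(p[110:270,180:360],(390,346),interpolation=cv2.INTER_CUBIC))
cv2.imwrite('pics/end.png',cv2.convertScaleAbs(np.hstack(out),alpha=1.5));print(r.get_obs()["clock"])
E
```

```text
clock: 17.6
tcp_pos: [0.5934, 0.031, 0.3029]
orientation: [-1.726, -2.624, 0.001]
contact_force: [0.8, 0.2, -0.1]
grip_width: 0.0598
gripper_force: 0.0
clock: 18.1
tcp_pos: [0.6535, -0.1859, 0.302]
orientation: [1.728, 2.622, -0.001]
contact_force: [1.3, 0.2, -0.1]
grip_width: 0.0596
gripper_force: 0.0
clock: 18.3
tcp_pos: [0.6532, -0.184, 0.3013]
orientation: [-1.729, -2.622, -0.0]
contact_force: [-0.4, 1.4, -0.4]
grip_width: 0.0601
gripper_force: 0.0
side 482 top z 0.1303 593.09716796875 27.309328079223633 16.810272216796875 stand xy -0.0169 -0.001
top 554 top z 0.1323 594.4490966796875 30.28049659729004 16.853830337524414 stand xy -0.0157 0.0007
18.4
```

View pics/end.png

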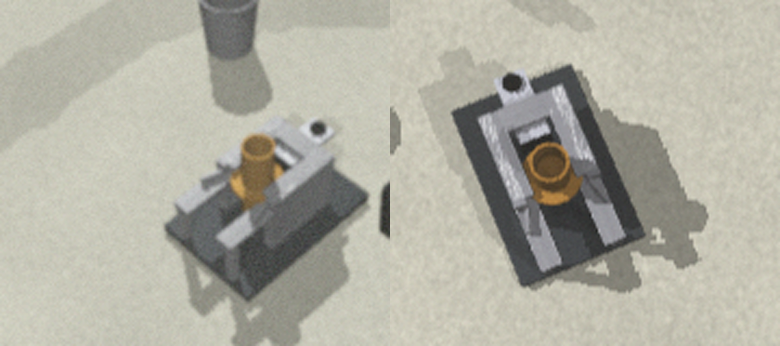

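The cup stands upright in the slot at (550,165) in the right half. Its top is at 131 mm (30 + 101 expected) and its axis is at stand x ≈ -16 mm, flange against the stop. The beaker is undisturbed and the gripper is clear.

```bash
python3 -c "
from bench import r
print(r.hand_in())"
```

```text
the job is handed in; nothing more can be done
None
```

The cup is seated upright in the stand with its flange against the stop, pressed home at about 14 N, then released; I handed the job in at about 18.4 s, with the jar, beaker and dish not touched.

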